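# Open the bottling filter for washing

## Robot

A 7-joint arm with a two-finger parallel gripper is mounted at the origin on a cart in front of the work surface, level with it; the furniture and walls round the work are solid. World frame = base frame: x ahead of the robot, y to its left, z up, the work surface at z = 0. Lengths are in m, angles in rad, forces in N, time in s.
With the tool pointing down it reaches from about 0.4 to 0.85 m from the base axis. Payload 4.5 kg.
Tool frame: the origin (TCP) lies at the very end of the fingers, on their centre line; the grasp point (between the pads) lies 19 mm behind it; z points along the fingers, y is the line along which they close (so a half turn about z gives the same grasp; the last joint's range is limited). The gripper opens to 88 mm and grips with 3 to 60 N. Pads are 18 mm wide; open, the fingers measure 123 mm over their backs; the gripper's body (75 mm by 187 mm) begins 45 mm behind the grasp point.
Start: joints at [-1.084, 0.689, -0.195, 1.565, 0.157, 0.902, -0.215], TCP at [0.273, 0.562, 0.202] pointing down, gripper open.
Joint ranges: [-3.01, 3.01], [-0.46, 2.08], [-1.47, 1.51], [0.13, 2.56], [-1, 4.14], [0.04, 2.09], [-2.66, 2.66]. Speed limits (rad/s): [2.57, 2.57, 3.14, 3.14, 3.14, 3.14, 3.14].

## Interface

Orientations are given as a rotation vector (axis times angle).
In Python, from workcell import robot, grab_frame gives the robot as it stands. The module is installed in compiled form; this text tells all that it offers.
- The arm moves only by the shell command python3 -m handwheel 'ROWS' [FORCE]. ROWS is JSON, a list of rows, each a list of 7 numbers: the turn, a rotation vector about the tool's x, y, z in units of 5 degrees (1.0 is 5 degrees), then the shift along the tool's x, y, z in units of 30 mm (1.0 is 30 mm), then the opening, from 0 (shut) to 1 (fully open). In form: [[ax, ay, az, x, y, z, grip], ...]. A call has 1 to 20 rows; each row shifts and turns the commanded pose from where the row before left it, along the tool's axes as they then stand; what a row does not reach is not made up. A row lasts 1/12 s, in which the tool goes at most 41.7 mm and 7.16 degrees, less where a joint would pass 70% of its speed; a pose out of reach is approached as far as the arm can. A call is refused whole if a number of a shift passes 1 or a number of a turn 1, either way. A call with a gripper value outside its range is refused whole. The fingers move at their own pace and stop on an object; FORCE is the grip in N (left out, the last holds). Time passes only in rows, so rows that do not move let the fingers close. It gives the time, the measured TCP pose, the force, the opening and the grip force at its end, in the units of the state.
- robot.sense(): the state, without advancing time (a new reading comes with each control period).
- grab_frame(name): name is "scene" or "top" or "wrist"; returns a dict with "frame" (400x640x3 uint8, red, green, blue), "z_map" (400x640 float32, m along the optical axis (not along the pixel's ray), 0 where there is no reading), "fx", "fy", "cx", "cy" (pixels), "k1" (the pictures are not rectified: a ray, as slopes to the right and down, at radius r is drawn at 1 + k1 r^2 times it, then the intrinsics apply), "rvec" (rotation vector, rad) and "tvec" (3), from world to camera coordinates, as OpenCV has them. Camera axes: x right, y down, z forward; pixel columns grow to the right and rows downward; lengths in m; the calibration is good to about 2 mm. A picture is of the moment at which its call begins.
- robot.job_done(): hands the job in; it is judged then, once.
The state is a dict: "t": time; "joint_pos": joint angles; "dq": joint speeds; "joint_efforts": joint torques, N m; "position": TCP position; "ee_rot": TCP orientation; "force": force on the tool from outside, world axes, zero at the start; "moment": the same for the moment, N m; "width": finger opening in m; "grip_force": force on a finger pad.
Only numpy, scipy, OpenCV 4.12 (cv2) and the standard library are available. Lean on these libraries where they do the work, as an engineer would, in place of code of your own. Each camera call takes 0.05 s, during which the arm holds its last target. There are 200 camera calls.

## Task

Take the bottling filter apart for washing: first vent it by pulling the sprung bail lever on its valve towards the robot all the way to the stop, and ease it slowly back to rest without letting it snap. Then turn the bayonet cover a quarter turn counter-clockwise (seen from above) by its grip bar to free its ears from the claws, lift it off and set it down, handle up, flat in the aluminium tray beside the filter (the one with the funnel in it). Last, lift the strainer out of the housing and stand it upright on the tray floor as well; set both down rather than dropping them, and leave the funnel and the cap in the tray and the cap on the base plate of the filter where they are.

Things in the scene. Friction and masses are not known exactly. Their poses are not given: they have to be found in the camera images.
- filter_unit: The fixed filter unit on a 140 x 240 x 10 mm steel plate: round housing at -y, valve with vent lever at +y, 130 mm apart. Origin: plate's centre on the table; z up, the lever is pulled to its -x (the robot side). Two dark claws outside the housing's rim, at its +x and -x, hook over the cover's ears; they reach 69 mm from the housing's axis and 14 mm above the rim
- housing_mouth (a point): Centre of the housing's mouth at rim height, 85 mm above the table; axes are the unit's. Housing 90 mm outside, 79 mm inside, its inner floor 15 mm above the table. Each claw is closed at its clockwise end, so the cover turns free only counter-clockwise seen from above; two small stop posts halt its ears at about 95 degrees
- vent_pivot (a point): The middle of the vent lever's hinge, 52 mm above the table on an aluminium block (50 x 46 mm, top 64 mm above the table); the hinge runs along the unit's y axis (axes here are the unit's)
- vent_bar (a point): Middle of the vent lever's black round cross bar (15 mm diameter, along the unit's y, 76 mm long, 59 mm clear between the two side arms, nothing between these: pinch or hook it from above). It moves on an 85 mm circle round vent_pivot in the unit's x-z plane: at rest leaning 0.45 rad to +x (129 mm above the table), fully pulled 0.45 rad to -x
- vent_lever (a joint): Lever angle, rad: 0 at rest, 0.9 at the stop, growing as the bar goes to the unit's -x. A spring pulls it back (about 1.2 N at the bar at rest, 7.5 N at the stop); let go at the stop it snaps back at about 4 rad/s, let go within 0.15 rad of rest it returns slowly enough by itself. Slowly means under 2 rad/s
- cover_bar (a point): In the black grip bar on the bayonet cover's axis, 74 mm above the cover's underside. Bar: 62 mm long along the cover's x, 14 mm wide along its y, from 54 to 88 mm (its top) above the underside; the dome below it ends at 50 mm. z up
- cover: The round steel bayonet cover, 0.25 kg, 88 mm tall, flange 92 mm across, two ears reaching 60 mm from the axis along its +x and -x; origin: centre of its underside. Starts locked on the housing, underside 6 mm below the rim, 2 mm play, x within 0.1 rad of the unit's x. Ears are clear of the claws from about 50 degrees of turn, best at 80 to 90
- strainer_center (a point): The strainer in the housing, hidden under the cover at first: ribbed steel cylinder 62 mm across, 61 mm high, with neck and round knob; 104 mm tall, 0.15 kg. Point: on its axis 52 mm above its underside. Knob 24 mm in diameter, 78 to 104 mm above the underside, so 8 to 34 mm above the housing's rim. z up
- strainer: The same strainer; origin at the centre of its underside
- wash_tray: The fixed aluminium tray beside the filter, 296 (its x) x 434 (its y) x 24 mm, rim about 20 mm wide; inner floor about 256 x 394 mm, 2 mm above the table. Its +x half (away from the robot) is empty. A fixed cord hangs 7 to 12 cm up over the table's front right, from [0.30, 0.01] to [0.47, -0.36], then rising away to the right. Origin: centre of its underside
- funnel: a steel funnel standing on its wide rim in the tray (101 x 122 x 108 mm), near the tray's -x +y corner; not to be moved. Origin: centre of its underside
- cap_a: a black bottle cap, 33 mm across and 19 mm high, in the tray near its -x -y corner; not to be moved. Origin: centre of its underside
- cap_b: a black bottle cap, 33 mm across and 19 mm high, on the filter's base plate in front of the pipe between housing and lever; not to be moved. Origin: centre of its underside
Not all that is in view belongs to the job. Leave any green look-alike of the cover alone.

How it is judged:
By the outcome, as a careful person would: the job done as asked, in the order asked, and still so for the second after the job is handed in, with the robot touching nothing.
It also fails if it takes over 72 s, if anything falls off the work surface, if the arm or the gripper's body presses on something with over 40 N, if the wrist force passes 120 N, or if a joint passes its speed limit or range.

## Working session

There is one attempt and no reset: what is moved stays moved. The work goes in short steps, Python scripts to look and compute and a shell command to move; the robot and the scene stay as the last step left them, time stands still between calls to the robot, and variables do not carry over. Pictures are saved under pics/ and viewed, at most 11 in all, crops included, and the job is handed in when it is done.

```bash
mkdir -p pics
cat > h.py <<'E'
import numpy as np, cv2
from scipy.spatial.transform import Rotation as R
from workcell import robot, grab_frame
def snap(n,fn=None):
    f=grab_frame(n)
    if fn: cv2.imwrite('pics/'+fn,f['frame'][:,:,::-1])
    return f
def dist(f): return np.array([[f['fx'],0,f['cx']],[0,f['fy'],f['cy']],[0,0,1.]]),np.array([f['k1'],0,0,0.])
def rays(f,px):
    K,_=dist(f)
    px=np.array(px,float).reshape(-1,2)
    d=(px-[f['cx'],f['cy']])/[f['fx'],f['fy']]
    u=d.copy()
    for _ in range(20): u=d/(1+f['k1']*(u**2).sum(1,keepdims=True))
    return np.c_[u,np.ones(len(u))]
def cam(f): 
    M=R.from_rotvec(np.ravel(f['rvec'])).as_matrix(); return M,-M.T@np.ravel(f['tvec'])
def plane(f,px,z):
    M,c=cam(f); d=rays(f,px)@M
    return c+d*((z-c[2])/d[:,2])[:,None]
def depthpts(f,px):
    M,c=cam(f); px=np.array(px,int).reshape(-1,2)
    return c+(rays(f,px)*f['z_map'][px[:,1],px[:,0]][:,None])@M
def cloud(f):
    v,u=np.mgrid[0:400,0:640]; return depthpts(f,np.c_[u.ravel(),v.ravel()]).reshape(400,640,3)
E
python3 - <<'E'
from h import *
np.set_printoptions(precision=3,suppress=True)
for n in ['scene','top']:
    f=snap(n,n+'0.png'); print(n,cam(f)[1],f['k1'],f['fx'],(f['z_map']>0).mean())
s=robot.sense();print({k:np.round(v,3) for k,v in s.items()})
print(R.from_rotvec(s['ee_rot']).as_matrix())
E
```

```text
scene [-0.362 -0.81   0.876] -0.007455161407312398 447.09965316061255 0.99588671875
top [-0.289 -0.294  1.789] 0.02949109562476374 470.2925487384068 0.9959921875
{'t': np.float64(0.1), 'joint_pos': array([-1.084,  0.69 , -0.195,  1.566,  0.157,  0.903, -0.215]), 'dq': array([ 0.001, -0.003, -0.   , -0.004,  0.002,  0.002,  0.002]), 'joint_efforts': array([ -0.003, -52.851,  -1.272, -15.384,  -0.053,   0.002,   0.   ]), 'position': array([0.273, 0.561, 0.201]), 'ee_rot': array([-0.705, -3.061,  0.003]), 'force': array([-0.535, -0.612, -0.546]), 'moment': array([-0.009, -0.015, -0.003]), 'grip_force': np.float64(0.0), 'width': np.float64(0.088)}
[[-0.899  0.437 -0.001]
 [ 0.437  0.899 -0.002]
 [-0.    -0.002 -1.   ]]
```

View pics/scene0.png

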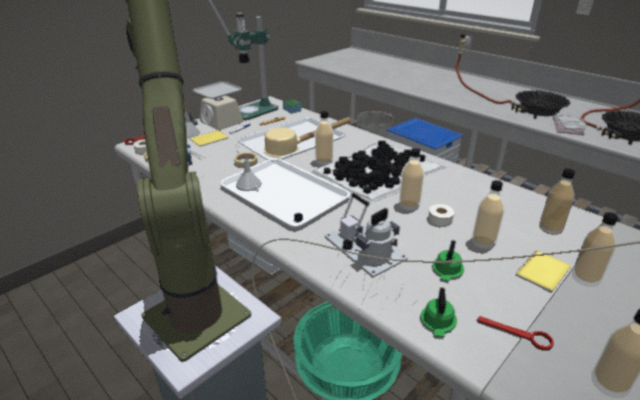

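View pics/top0.png

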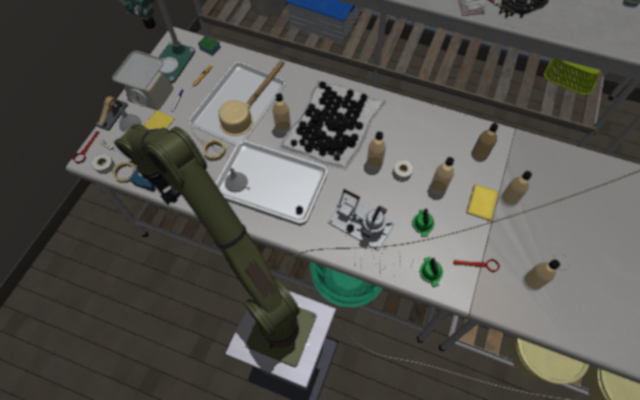

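The scene view shows the filter unit at about (365,235), with the lever bar at about (358,203) and the cover bar at (380,215). The tray is at (285,190), the funnel at (248,178) and the cap at (298,217). In the top view, the filter is at (362,222) and the tray at (275,182). I'll measure these with enlarged crops and the depth maps.

Run:
```python
from h import *
np.set_printoptions(precision=3,suppress=True)
a=snap('scene');b=snap('top')
A=cv2.resize(a['frame'][180:290,310:420],(780,780),interpolation=cv2.INTER_CUBIC)
B=cv2.resize(b['frame'][175:260,315:400],(780,780),interpolation=cv2.INTER_CUBIC)
im=np.hstack([cv2.resize(A,(400,400)),cv2.resize(B,(400,400))])
cv2.imwrite('pics/crop1.png',im[:,:,::-1])
for n,f,(u0,u1,v0,v1) in [('scene',a,(310,420,180,290)),('top',b,(315,400,175,260))]:
    P=cloud(f);M=np.zeros((400,640),bool);M[v0:v1,u0:u1]=1
    dark=f['frame'].max(2)<60
    print(n,'table z',np.median(P[...,2][M&(P[...,2]<.02)]))
    nb,l,st,c=cv2.connectedComponentsWithStats((dark&M).astype(np.uint8))
    for i in range(1,nb):
        if st[i,4]>=8: q=P[l==i]; print(c[i],st[i],np.median(q,0),q.max(0),q.min(0))
    # tray: bright
    P_=P
Pb=cloud(b)
for p in [(226,145),(327,178),(309,220),(220,190),(275,182),(235,180),(299,210)]:
    print(p,Pb[p[1],p[0]])
# plate region: z 5..14mm near filter
m=(Pb[...,2]>.006)&(Pb[...,2]<.014);m[:175]=0;m[260:]=0;m[:,:325]=0;m[:,400:]=0
print(m.sum())
```

```text
scene table z 0.0019217999661348406
[372.33 183.51] [347 180  52  13 349] [0.807 0.066 0.026] [0.905 0.172 0.876] [-0.362 -0.81   0.009]
[359.833 199.119] [352 194  16  11  42] [ 0.564 -0.069  0.133] [ 0.572 -0.036  0.138] [ 0.556 -0.101  0.128]
[378.885 216.619] [372 209  15  16 139] [ 0.499 -0.192  0.156] [ 0.533 -0.183  0.169] [ 0.478 -0.197  0.136]
[359.222 229.667] [358 228   3   4   9] [ 0.497 -0.127  0.078] [ 0.53  -0.099  0.086] [ 0.495 -0.131  0.049]
[395.588 230.706] [394 229   4   5  17] [ 0.561 -0.215  0.086] [ 0.573 -0.2    0.094] [ 0.554 -0.219  0.075]
[361.339 243.847] [356 239  12  11  59] [ 0.443 -0.183  0.083] [ 0.456 -0.158  0.876] [-0.362 -0.81   0.071]
[347.206 244.206] [343 240   9   9  68] [ 0.476 -0.097  0.02 ] [ 0.494 -0.084  0.031] [ 0.461 -0.118  0.011]
[394.125 242.625] [392 241   4   4   8] [ 0.518 -0.242  0.079] [ 0.52  -0.234  0.088] [ 0.516 -0.244  0.074]
top table z 0.0024594591494060403
[350.968 193.871] [344 190  15   9  31] [ 0.567 -0.066  0.137] [ 0.577 -0.034  0.144] [ 0.561 -0.098  0.121]
[376.056 213.389] [373 207   8  15  36] [ 0.508 -0.188  0
[... 237 characters left out ...]
7  0.046] [ 0.514 -0.106  0.006]
[359.889 220.889] [358 220   4   3   9] [ 0.518 -0.129  0.024] [ 0.528 -0.12   0.083] [ 0.497 -0.136  0.006]
[371.05 225.9 ] [367 223  10   6  20] [ 0.48  -0.183  0.101] [ 0.484 -0.164  0.118] [ 0.475 -0.203  0.087]
[349.727 228.03 ] [347 225   6   7  33] [ 0.478 -0.098  0.015] [ 0.494 -0.089  0.034] [ 0.46  -0.111  0.005]
[371.085 235.638] [362 232  20   8  94] [ 0.469 -0.195  0.039] [ 0.492 -0.154  0.1  ] [ 0.441 -0.225  0.004]
(226, 145) [ 0.673  0.57  -0.005]
(327, 178) [ 0.676  0.079 -0.004]
(309, 220) [ 0.461  0.076 -0.006]
(220, 190) [0.45  0.485 0.005]
(275, 182) [ 0.576  0.284 -0.005]
(235, 180) [0.499 0.429 0.047]
(299, 210) [0.484 0.131 0.004]
1271
```

View pics/crop1.png

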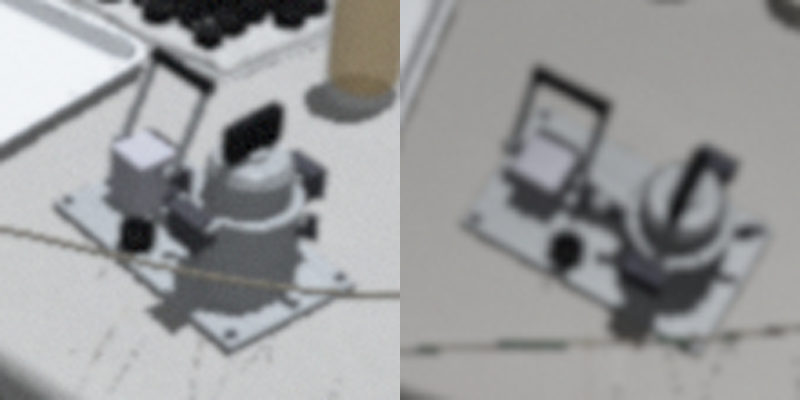

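The left crop shows the bar's ends at (155,52) and (213,90), and plate corners at (55,205), (230,352) and (352,290). In the right crop the plate corners are at (458,225), (700,352) and (772,232), and the bar's ends at (533,70) and (610,103). The cover bar runs from (673,225) to (708,152).

Run:
```python
from h import *
np.set_printoptions(precision=4,suppress=True)
a=snap('scene');b=snap('top')
fa=lambda p:np.array(p)/(400/110)+[310,180]-.36
fb=lambda p:(np.array(p)-[400,0])/(400/85)+[315,175]-.4
print('plate S',plane(a,fa([(55,203),(230,350),(354,288)]),.01))
print('plate T',plane(b,fb([(459,228),(702,352),(773,230)]),.01))
print('bar S',plane(a,fa([(155,54),(211,90)]),.129))
print('bar T',plane(b,fb([(535,70),(609,104)]),.129))
print('coverbar top S',plane(a,fa([(228,130),(281,104)]),.167))
print('coverbar T',plane(b,fb([(674,222),(709,152)]),.167))
# depth refinement
for n,f in (('S',a),('T',b)):
    P=cloud(f); dark=f['frame'].max(2)<90
    near=lambda x0,x1,y0,y1,z0,z1:(P[...,0]>x0)&(P[...,0]<x1)&(P[...,1]>y0)&(P[...,1]<y1)&(P[...,2]>z0)&(P[...,2]<z1)
    for nm,box in (('cover',(.45,.58,-.24,-.14,.145,.2)),('lever',(.53,.6,-.13,0,.115,.16))):
        m=near(*box)&dark; q=P[m]; v=np.linalg.svd(q[:,:2]-q[:,:2].mean(0))[2][0]
        print(n,nm,m.sum(),q.mean(0),q.min(0),q.max(0),np.degrees(np.arctan2(v[1],v[0])))
# tray rim, from top: bright white pixels polygons
hsv=b['frame'].astype(int)
for thr in (205,):
    m=((b['frame'].min(2)>thr)*255).astype(np.uint8); m[:130]=0;m[235:]=0;m[:,:200]=0;m[:,335:]=0
    cs=max(cv2.findContours(m,0,2)[0],key=cv2.contourArea); bx=cv2.boxPoints(cv2.minAreaRect(cs)); 
    print(bx,cv2.contourArea(cs)); w=plane(b,bx,.024); print(w,np.linalg.norm(w[0]-w[1]),np.linalg.norm(w[2]-w[1]),w.mean(0))
f=snap('wrist');print(cam(f)[1])
```

```text
plate S [[ 0.4704 -0.0074  0.01  ]
 [ 0.4273 -0.2398  0.01  ]
 [ 0.5573 -0.2663  0.01  ]]
plate T [[ 0.4681 -0.0026  0.01  ]
 [ 0.4344 -0.2392  0.01  ]
 [ 0.5662 -0.2616  0.01  ]]
bar S [[ 0.5732 -0.0303  0.129 ]
 [ 0.5621 -0.1026  0.129 ]]
bar T [[ 0.5791 -0.0292  0.129 ]
 [ 0.5709 -0.0991  0.129 ]]
coverbar top S [[ 0.4799 -0.1844  0.167 ]
 [ 0.5377 -0.1917  0.167 ]]
coverbar T [[ 0.4688 -0.188   0.167 ]
 [ 0.5389 -0.1946  0.167 ]]
S cover 133 [ 0.5023 -0.1916  0.1589] [ 0.4777 -0.1982  0.1452] [ 0.5384 -0.179   0.1705] 173.64086913733547
S lever 66 [ 0.5642 -0.0692  0.1328] [ 0.5558 -0.1036  0.1204] [ 0.574 -0.03   0.14 ] -99.70538538343607
T cover 57 [ 0.5079 -0.1878  0.1652] [ 0.4808 -0.1967  0.1466] [ 0.5401 -0.1798  0.1761] 173.6243034410951
T lever 53 [ 0.5685 -0.0638  0.1342] [ 0.5576 -0.0991  0.1163] [ 0.5815 -0.0304  0.1474] -100.05523643868288
[[292. 213.]
 [293. 213.]
 [293. 215.]
 [292. 215.]] 1.5
[[0.4524 0.1481 0.024 ]
 [0.4539 0.1442 0.024 ]
 [0.4454 0.1406 0.024 ]
 [0.4439 0.1445 0.024 ]] 0.0041595826039679705 0.009222600056480656 [0.4489 0.1444 0.024 ]
[0.2076 0.5945 0.3843]
```

```bash
python3 -m handwheel '[[0,0,1,0,0,0,1],[0,0,1,0,0,0,1],[0,0,1,0,0,0,1],[0,0,1,0,0,0,1],[0,0,1,0,0,0,1],[0,0,1,0,0,0,1],[0,0,1,0,0,0,1],[0,0,1,0,0,0,1],[0,0,1,0,0,0,1],[0,0,1,0,0,0,1],[0,0,1,0,0,0,1],[0,0,1,0,0,0,1],[0,0,1,0,0,0,1],[0,0,1,0,0,0,1],[0,0,0.7,0,0,0,1],[0,0,0,0,0,0,1]]' && python3 -m handwheel '[[0,0,0,-0.9,0.7,0,1],[0,0,0,-0.9,0.7,0,1],[0,0,0,-0.9,0.7,0,1],[0,0,0,-0.9,0.7,0,1],[0,0,0,-0.9,0.7,0,1],[0,0,0,-0.9,0.7,0,1],[0,0,0,-0.9,0.7,0,1],[0,0,0,-0.9,0.7,0,1],[0,0,0,-0.9,0.7,0,1],[0,0,0,-0.9,0.7,0,1],[0,0,0,-0.9,0.7,0,1],[0,0,0,-0.9,0.7,0,1],[0,0,0,-0.9,0.7,0,1],[0,0,0,-0.9,0.7,0,1],[0,0,0,-0.9,0.7,0,1],[0,0,0,-0.9,0.7,0,1],[0,0,0,-0.9,0.7,0,1],[0,0,0,-0.9,0.7,0,1],[0,0,0,-0.9,0.6,0,1],[0,0,0,0,0,0,1]]'
python3 - <<'E'
from h import *
np.set_printoptions(precision=4,suppress=True)
f=snap('wrist','wrist1.png');print(cam(f));s=robot.sense();print(s['position'],s['joint_pos'],R.from_rotvec(s['ee_rot']).as_matrix())
np.save('w1.npy',f,allow_pickle=True)
E
```

```text
t: 1.68
position: [0.2732, 0.5621, 0.2015]
ee_rot: [2.398, 2.03, -0.0]
force: [-0.4, -0.3, -0.2]
width: 0.0881
grip_force: 0.0
t: 3.35
position: [0.5824, -0.0182, 0.2018]
ee_rot: [2.4, 2.017, -0.002]
force: [0.7, -0.8, -0.2]
width: 0.0881
grip_force: 0.0
(array([[ 0.985 , -0.1725,  0.0037],
       [-0.1661, -0.9425,  0.2902],
       [-0.0466, -0.2864, -0.957 ]]), array([0.5949, 0.0557, 0.3845]))
[ 0.581  -0.014   0.2016] [-0.1096  0.6284  0.0896  1.7125 -0.0696  0.8024 -0.1589] [[ 0.1694  0.9855  0.0014]
 [ 0.9855 -0.1694 -0.0026]
 [-0.0023  0.0019 -1.    ]]
```

View pics/wrist1.png

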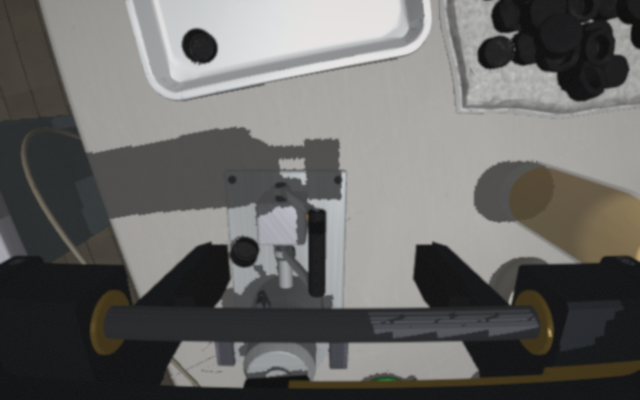

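The wrist view shows the lever bar from (317,210) to (317,297), the plate's far corners at (224,170) and (346,170), cap_b at (244,250) and cap_a at (199,46).

Run:
```python
from h import *
np.set_printoptions(precision=4,suppress=True)
f=np.load('w1.npy',allow_pickle=True).item()
b=plane(f,[(317,210),(317,297),(317,253.5)],.129);print(b)
print(depthpts(f,[(317,225),(317,253),(317,280)]))
c=plane(f,[(224,170),(346,170),(232,180),(338,180)],.01);print(c)
v=c[3]-c[2];print('yaw',np.degrees(np.arctan2(v[1],v[0])))
v=b[0]-b[1];print('yaw',np.degrees(np.arctan2(-v[0],v[1])))
print('caps',plane(f,[(244,244)],.029),plane(f,[(199,44)],.021))
s=robot.sense();print(s['position'])
m=R.from_rotvec(s['ee_rot']).as_matrix()
print((m.T@(np.r_[b[2][:2],.110]-s['position']))/.03)
```

```text
[[ 0.5777 -0.0275  0.129 ]
 [ 0.5637 -0.1055  0.129 ]
 [ 0.5711 -0.0647  0.129 ]]
[[ 0.5761 -0.0372  0.1364]
 [ 0.5718 -0.0608  0.1364]
 [ 0.5673 -0.0862  0.1342]]
[[ 0.4749 -0.0014  0.01  ]
 [ 0.6101 -0.0254  0.01  ]
 [ 0.481  -0.0143  0.01  ]
 [ 0.5994 -0.0352  0.01  ]]
yaw -10.036402810934202
yaw -10.163472600321846
caps [[ 0.4817 -0.0859  0.029 ]] [[0.4848 0.13   0.021 ]]
[ 0.581  -0.014   0.2016]
[-1.7164 -0.0471  3.0559]
```

```bash
python3 -m handwheel '[[0,0,0,-0.8,0,0,1],[0,0,0,-0.9,0,0,1],[0,0,0,0,-0.05,0.5,1],[0,0,0,0,0,0.6,1],[0,0,0,0,0,0.6,1],[0,0,0,0,0,0.6,1],[0,0,0,0,0,0.5,1],[0,0,0,0,0,0.25,1],[0,0,0,0,0,0,1],[0,0,0,0,0,0,0],[0,0,0,0,0,0,0],[0,0,0,0,0,0,0],[0,0,0,0,0,0,0],[0,0,0,0,0,0,0],[0,0,0,0,0,0,0],[0,0,0,0,0,0,0]]' 12
python3 - <<'E'
from h import *
np.set_printoptions(precision=4,suppress=True)
s=robot.sense();print(s['position'],s['force'],s['width'])
# arc in units, tool y = unit x, z down
for n in (8,):
    a=.45-np.arange(0,.91,.075);p=np.c_[85*np.sin(a),-85*np.cos(a)];print(np.diff(p,axis=0)/30)
E
```

```text
t: 4.73
position: [0.5701, -0.059, 0.1102]
ee_rot: [2.397, 2.031, 0.0]
force: [-0.2, -0.3, 0.8]
width: 0.0435
grip_force: 0.0
[ 0.5701 -0.059   0.1102] [-0.1924 -0.3263  0.8366] 0.0434692812117709
[[-0.1946 -0.0852]
 [-0.2005 -0.0703]
 [-0.2052 -0.0551]
 [-0.2087 -0.0396]
 [-0.2111 -0.0239]
 [-0.2123 -0.008 ]
 [-0.2123  0.008 ]
 [-0.2111  0.0239]
 [-0.2087  0.0396]
 [-0.2052  0.0551]
 [-0.2005  0.0703]
 [-0.1946  0.0852]]
```

```bash
python3 -m handwheel '[[0,0,0,0,0,0,0],[0,0,0,0,0,0,0],[0,0,0,0,0,0,0],[0,0,0,0,0,0,0],[0,0,0,0,0,0,0],[0,0,0,0,0,0,0],[0,0,0,0,0,0,0],[0,0,0,0,0,0,0],[0,0,0,0,0,0,0]]' 12
python3 -m handwheel '[[0,0,0,0,-0.19,-0.09,0],[0,0,0,0,-0.2,-0.07,0],[0,0,0,0,-0.21,-0.06,0],[0,0,0,0,-0.21,-0.04,0],[0,0,0,0,-0.21,-0.02,0],[0,0,0,0,-0.21,-0.01,0]]'
```

```text
t: 5.48
position: [0.57, -0.059, 0.11]
ee_rot: [-2.397, -2.031, -0.0]
force: [0.0, -0.2, -0.1]
width: 0.0006
grip_force: 0.0
t: 5.98
position: [0.5328, -0.0528, 0.119]
ee_rot: [-2.397, -2.031, -0.0]
force: [-0.6, -0.7, -0.0]
width: 0.0008
grip_force: 0.0
```

The fingers shut empty, so they missed the bar. I'll look again.

Run:
```python
from h import *
np.set_printoptions(precision=4,suppress=True)
a=snap('scene');w=snap('wrist')
A=cv2.resize(a['frame'][150:290,300:440],(560,560),interpolation=cv2.INTER_CUBIC)[:400,:400]
im=np.hstack([A,cv2.resize(w['frame'][100:400,200:500],(400,400))])
cv2.imwrite('pics/c2.png',im[:,:,::-1])
```

```text
(no output)
```

View pics/c2.png

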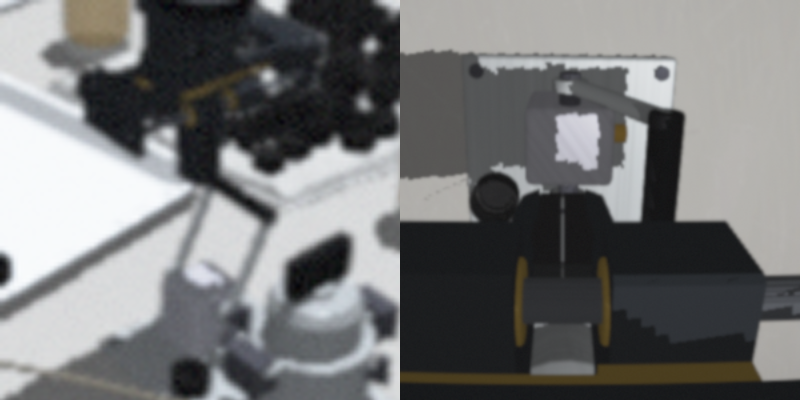

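The bar is still at rest and is now to the right of the shut fingers: in the wrist view it runs along crop (665,112) to (658,222), with the fingertips at about (562,195). I'll check the geometry.

Run:
```python
from h import *
np.set_printoptions(precision=4,suppress=True)
w=snap('wrist');a=snap('scene');s=robot.sense();K,d=dist(w)
m=R.from_rotvec(s['ee_rot']).as_matrix()
def pr(f,X): 
    K,d=dist(f);return cv2.projectPoints(np.array(X,float).reshape(-1,3),np.ravel(f['rvec']),np.ravel(f['tvec']),K,d)[0].reshape(-1,2)
print('tcp',s['position'],pr(w,s['position']),pr(w,s['position']-.019*m[:,2]))
print('tcp scene crop',(pr(a,s['position'])-[300,150])*4)
print('bar pts',depthpts(w,[(399,195),(397,220),(395,250)]))
print('plane',plane(w,[(399,186),(395,250)],.1365))
print('finger depth',depthpts(w,[(315,252),(327,252),(315,262),(327,262)]))
```

```text
tcp [ 0.5337 -0.0529  0.1188] [[323.7593 233.2609]] [[323.9091 246.8604]]
tcp scene crop [[197.3137 218.8689]]
bar pts [[ 0.5758 -0.0318  0.1358]
 [ 0.5737 -0.0457  0.1342]
 [ 0.5707 -0.0618  0.1359]]
plane [[ 0.5762 -0.0269  0.1365]
 [ 0.5706 -0.0615  0.1365]]
finger depth [[ 0.5312 -0.0428  0.1644]
 [ 0.5364 -0.0438  0.1642]
 [ 0.5313 -0.0434  0.173 ]
 [ 0.5363 -0.0436  0.1743]]
```

Run:
```python
from h import *
np.set_printoptions(precision=4,suppress=True)
a=snap('scene');w=snap('wrist');
P=cloud(a)
for cy in range(120,232,6): 
    u,v=round(300+199/4),round(150+cy/4); print(cy,a['frame'][v,u],P[v,u],P[v,u-3],P[v,u+3])
Q=cloud(w);print('wrist')
for v in range(224,270,4): print(v,Q[v,322],Q[v,316],w['frame'][v,316])
```

```text
120 [36 34 36] [ 0.4989 -0.0817  0.2332] [ 0.4962 -0.0725  0.2306] [ 0.5107 -0.0831  0.2289]
126 [23 22 29] [ 0.5013 -0.0799  0.2247] [-0.3619 -0.8098  0.8759] [ 0.5404 -0.0587  0.2   ]
132 [24 27 30] [ 0.5236 -0.0612  0.2045] [ 0.514  -0.0576  0.2071] [ 0.5366 -0.062   0.1994]
138 [25 27 33] [ 0.5247 -0.0603  0.2002] [ 0.5172 -0.055   0.2012] [ 0.5347 -0.0637  0.1974]
144 [24 29 29] [ 0.5243 -0.061   0.1937] [ 0.5174 -0.0551  0.1943] [ 0.5368 -0.0623  0.189 ]
150 [23 24 26] [ 0.5238 -0.0617  0.1872] [ 0.5175 -0.0552  0.1872] [ 0.5359 -0.0634  0.1828]
156 [24 26 26] [ 0.5231 -0.0624  0.1844] [ 0.5173 -0.0554  0.1839] [ 0.5396 -0.0604  0.1764]
162 [27 32 32] [ 0.5207 -0.0645  0.1827] [ 0.5188 -0.0543  0.1793] [ 0.5372 -0.0626  0.1748]
168 [33 32 33] [ 0.5251 -0.0611  0.1724] [ 0.5209 -0.0527  0.1706] [ 0.5391 -0.0613  0.1663]
174 [30 29 32] [ 0.5256 -0.0609  0.1649] [ 0.5183 -0.0552  0.1658] [ 0.5378 -0.0626  0.1602]
180 [42 40 41] [ 0.5254 -0.0613  0.1616] [0.6862 0.0886 0.0261] [ 0.5389 -0.0619  0.1559]
186 [91 93 95] [ 0.5233 -0.0631  0.1597] [0.6812 0.0842 0.0259] [ 0.5686 -0.0374
[... 764 characters left out ...]
73 -0.0699  0.064 ] [91 90 94]
232 [ 0.5312 -0.0738  0.0641] [ 0.5268 -0.0728  0.0646] [89 89 93]
236 [ 0.5306 -0.0773  0.0634] [ 0.5262 -0.0763  0.064 ] [89 88 92]
240 [ 0.5297 -0.0827  0.0581] [ 0.5249 -0.0832  0.0552] [60 60 65]
244 [ 0.5292 -0.0858  0.0586] [ 0.5333 -0.0431  0.1557] [43 43 46]
248 [ 0.5288 -0.0881  0.0609] [ 0.5334 -0.0428  0.1608] [23 23 23]
252 [ 0.5284 -0.0905  0.0629] [ 0.5334 -0.0434  0.1638] [25 24 26]
256 [ 0.5351 -0.0495  0.1561] [ 0.5336 -0.0428  0.1691] [24 24 23]
260 [ 0.5347 -0.0515  0.1561] [ 0.5336 -0.0427  0.1733] [23 24 24]
264 [ 0.5344 -0.0533  0.1566] [ 0.5335 -0.0435  0.1753] [24 25 24]
268 [ 0.5342 -0.0547  0.1579] [ 0.5337 -0.043   0.1798] [24 23 23]
```

The fingertips are about 36 mm above the reported TCP. I'll check the open state from the earlier frame.

Run:
```python
from h import *
np.set_printoptions(precision=4,suppress=True)
f=np.load('w1.npy',allow_pickle=True).item();Q=cloud(f)
for u in (205,215,223,420,428,436):
    print(u,[Q[v,u].round(3).tolist() for v in range(243,275,6)])
```

```text
205 [[0.531, 0.002, 0.241], [0.534, 0.002, 0.248], [0.534, 0.0, 0.251], [0.536, -0.0, 0.256], [0.538, -0.0, 0.262], [0.539, -0.001, 0.265]]
215 [[0.437, -0.09, 0.0], [0.536, -0.001, 0.243], [0.538, -0.001, 0.25], [0.54, -0.001, 0.255], [0.541, -0.002, 0.259], [0.54, -0.005, 0.259]]
223 [[0.447, -0.091, 0.001], [0.54, -0.001, 0.243], [0.541, -0.003, 0.247], [0.54, -0.005, 0.248], [0.539, -0.008, 0.248], [0.539, -0.01, 0.25]]
420 [[0.687, -0.134, 0.0], [0.628, -0.017, 0.244], [0.627, -0.018, 0.246], [0.627, -0.02, 0.248], [0.626, -0.022, 0.25], [0.626, -0.025, 0.25]]
428 [[0.697, -0.136, 0.0], [0.632, -0.017, 0.244], [0.63, -0.017, 0.251], [0.628, -0.016, 0.257], [0.628, -0.018, 0.258], [0.627, -0.02, 0.259]]
436 [[0.637, -0.017, 0.241], [0.635, -0.017, 0.245], [0.633, -0.017, 0.252], [0.632, -0.017, 0.256], [0.63, -0.017, 0.262], [0.629, -0.017, 0.265]]
```

```bash
python3 -m handwheel '[[0,0,0,-0.18,0.65,0,0.6],[0,0,0,0,0.64,0,0.6],[0,0,0,0,0,0,0.6],[0,0,0,0,0,0,0.6],[0,0,0,0,0,0,0.6],[0,0,0,0,0,0,0.6],[0,0,0,0,0,0,0.6],[0,0,0,0,0,0,0.6],[0,0,0,0,0,0.3,0.6],[0,0,0,0,0,0.3,0.6],[0,0,0,0,0,0.3,0.6],[0,0,0,0,0,0.3,0.6],[0,0,0,0,0,0.3,0.6],[0,0,0,0,0,0,0.6]]' 12 && python3 -m handwheel '[[0,0,0,0,0,0,0],[0,0,0,0,0,0,0],[0,0,0,0,0,0,0],[0,0,0,0,0,0,0],[0,0,0,0,0,0,0],[0,0,0,0,0,0,0],[0,0,0,0,0,0,0],[0,0,0,0,0,0,0],[0,0,0,0,0,0,0]]' 12
```

```text
t: 7.45
position: [0.5693, -0.0644, 0.0713]
ee_rot: [-2.394, -2.029, 0.004]
force: [0.3, -0.4, 0.4]
width: 0.053
grip_force: 0.0
t: 8.2
position: [0.5708, -0.0646, 0.0739]
ee_rot: [-2.397, -2.031, -0.0]
force: [-2.3, -0.3, 2.2]
width: 0.0142
grip_force: 11.9
```

Gripped. Now I'll pull along the arc.

```bash
python3 -m handwheel '[[0,0,0,0,-0.19,-0.09,0],[0,0,0,0,-0.2,-0.07,0],[0,0,0,0,-0.21,-0.06,0],[0,0,0,0,-0.21,-0.04,0],[0,0,0,0,-0.21,-0.02,0],[0,0,0,0,-0.21,-0.01,0],[0,0,0,0,0,0,0],[0,0,0,0,0,0,0]]' 20 && python3 -m handwheel '[[0,0,0,0,-0.21,0.01,0],[0,0,0,0,-0.21,0.02,0],[0,0,0,0,-0.21,0.04,0],[0,0,0,0,-0.21,0.06,0],[0,0,0,0,-0.2,0.07,0],[0,0,0,0,-0.19,0.09,0],[0,0,0,0,0,0,0],[0,0,0,0,0,0,0],[0,0,0,0,0,0,0]]'
```

```text
t: 8.87
position: [0.5392, -0.0588, 0.0847]
ee_rot: [2.391, 2.026, 0.012]
force: [5.7, 0.5, 6.5]
width: 0.0143
grip_force: 20.0
t: 9.62
position: [0.5031, -0.0523, 0.0757]
ee_rot: [2.391, 2.027, 0.013]
force: [6.0, 0.2, 6.1]
width: 0.0136
grip_force: 19.7
```

```bash
python3 -m handwheel '[[0,0,0,0,-0.1,0.05,0],[0,0,0,0,-0.1,0.05,0],[0,0,0,0,0,0,0],[0,0,0,0,0,0,0],[0,0,0,0,0,0,0]]' && python3 -m handwheel '[[0,0,0,0,-0.1,0.05,0],[0,0,0,0,0,0,0],[0,0,0,0,0,0,0],[0,0,0,0,0,0,0]]'
```

```text
t: 10.03
position: [0.4983, -0.0515, 0.0729]
ee_rot: [2.39, 2.026, 0.015]
force: [6.7, 0.5, 7.6]
width: 0.014
grip_force: 19.4
t: 10.37
position: [0.4982, -0.0514, 0.0725]
ee_rot: [2.387, 2.023, 0.021]
force: [9.7, -0.7, 14.0]
width: 0.0137
grip_force: 18.7
```

The bar has stopped moving and the force is rising, so it is at the stop. Now I'll ease it back slowly.

```bash
python3 -m handwheel '[[0,0,0,0,0.1,-0.05,0],[0,0,0,0,0.1,-0.05,0],[0,0,0,0,0.1,-0.05,0],[0,0,0,0,0.1,-0.05,0],[0,0,0,0,0.1,-0.04,0],[0,0,0,0,0.1,-0.04,0],[0,0,0,0,0.1,-0.03,0],[0,0,0,0,0.1,-0.03,0],[0,0,0,0,0.1,-0.03,0],[0,0,0,0,0.1,-0.02,0],[0,0,0,0,0.1,-0.02,0],[0,0,0,0,0.1,-0.01,0],[0,0,0,0,0.1,-0.01,0],[0,0,0,0,0.1,0,0],[0,0,0,0,0.1,0,0]]' && python3 -m handwheel '[[0,0,0,0,0.1,0,0],[0,0,0,0,0.1,0.01,0],[0,0,0,0,0.1,0.01,0],[0,0,0,0,0.1,0.02,0],[0,0,0,0,0.1,0.02,0],[0,0,0,0,0.1,0.03,0],[0,0,0,0,0.1,0.03,0],[0,0,0,0,0.1,0.03,0],[0,0,0,0,0.1,0.04,0],[0,0,0,0,0.1,0.04,0],[0,0,0,0,0.1,0.05,0],[0,0,0,0,0.1,0.05,0],[0,0,0,0,0,0,0],[0,0,0,0,0,0,0],[0,0,0,0,0,0,0]]' 16
```

```text
t: 11.62
position: [0.5327, -0.0581, 0.0818]
ee_rot: [-2.395, -2.03, 0.002]
force: [1.7, 1.2, -12.2]
width: 0.014
grip_force: 20.6
t: 12.87
position: [0.5698, -0.065, 0.0725]
ee_rot: [2.396, 2.03, 0.001]
force: [1.3, -2.0, 1.3]
width: 0.0138
grip_force: 15.7
```

```bash
python3 -m handwheel '[[0,0,0,0,0,0,0.4],[0,0,0,0,0,0,0.4],[0,0,0,0,0,0,0.4],[0,0,0,0,0,0,0.4],[0,0,0,0,0,-0.5,0.7],[0,0,0,0,0,-0.7,0.7],[0,0,0,0,0,-0.8,0.7],[0,0,0,0,0,-0.8,0.7],[0,0,0,0,0,-0.8,0.7],[0,0,0,0,0,-0.7,0.7],[0,0,0,-0.8,-0.25,0,0.7],[0,0,0,-0.8,-0.25,0,0.7],[0,0,0,-0.8,-0.25,0,0.7],[0,0,0,-0.8,-0.25,0,0.7],[0,0,0,-0.8,-0.25,0,0.7],[0,0,0,-0.46,-0.06,0,0.7]]' && python3 -m handwheel '[[0,0,1,0,0,0,0.7],[0,0,1,0,0,0,0.7],[0,0,1,0,0,0,0.7],[0,0,1,0,0,0,0.7],[0,0,1,0,0,0,0.7],[0,0,1,0,0,0,0.7],[0,0,1,0,0,0,0.7],[0,0,1,0,0,0,0.7],[0,0,1,0,0,0,0.7],[0,0,1,0,0,0,0.7],[0,0,1,0,0,0,0.7],[0,0,1,0,0,0,0.7],[0,0,1,0,0,0,0.7],[0,0,1,0,0,0,0.7],[0,0,1,0,0,0,0.7],[0,0,1,0,0,0,0.7],[0,0,1,0,0,0,0.7],[0,0,0.3,0,0,0,0.7],[0,0,0,0,0,0,0.7],[0,0,0,0,0,0,0.7]]'
python3 - <<'E'
from h import *
np.set_printoptions(precision=4,suppress=True)
f=snap('wrist','wrist2.png');s=robot.sense();print(s['position'],s['joint_pos'],R.from_rotvec(s['ee_rot']).as_matrix())
np.save('w2.npy',f,allow_pickle=True)
P=cloud(f);m=(P[...,2]>.155)&(P[...,2]<.178)&(abs(P[...,0]-.51)<.06)&(abs(P[...,1]+.19)<.03)&(f['frame'].max(2)<80)
q=P[m];print(m.sum(),q.mean(0),q.min(0),q.max(0));r=cv2.minAreaRect(np.float32(q[:,:2]*1000));print(r)
# lever state from scene
a=snap('scene');A=cloud(a);mm=(A[...,2]>.118)&(A[...,2]<.15)&(abs(A[...,1]+.065)<.05)&(A[...,0]>.47)&(A[...,0]<.6)&(a['frame'].max(2)<80);print('lever',mm.sum(),A[mm].mean(0))
E
```

```text
t: 14.2
position: [0.5058, -0.1926, 0.2012]
ee_rot: [-2.399, -2.027, 0.004]
force: [-0.7, -0.8, -0.4]
width: 0.0614
grip_force: 0.0
t: 15.87
position: [0.5083, -0.1895, 0.2011]
ee_rot: [-3.137, 0.159, 0.001]
force: [-0.2, 0.3, 0.2]
width: 0.062
grip_force: 0.0
[ 0.5084 -0.1897  0.2011] [-0.0333  0.6333  0.5161  1.8377 -0.4274  0.7829 -0.9644] [[ 0.9948 -0.1016 -0.0001]
 [-0.1016 -0.9948  0.0004]
 [-0.0002 -0.0004 -1.    ]]
1687 [ 0.5136 -0.1866  0.1661] [ 0.4815 -0.1948  0.1551] [ 0.5427 -0.1771  0.1692]
((512.227294921875, -186.3858184814453), (13.84759521484375, 60.829471588134766), 84.4153060913086)
lever 52 [ 0.5639 -0.0685  0.1329]
```

View pics/wrist2.png

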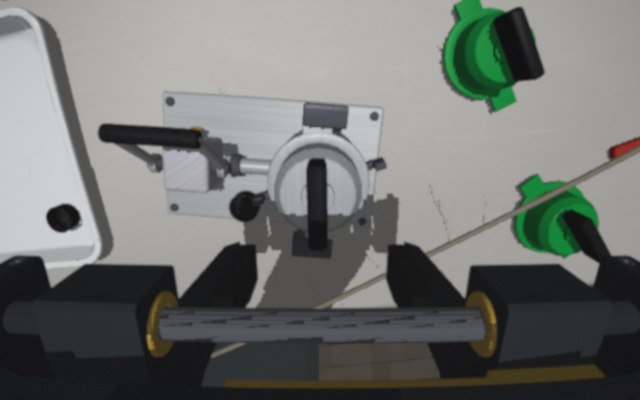

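The wrist view shows the cover's grip bar from (317,160) to (317,247), the lever bar at rest along (100,132)–(200,137), and the green look-alikes on the right. I'll descend and grip.

```bash
python3 -m handwheel '[[0,0,0,0.11,-0.12,0.5,0.5],[0,0,0,0,0,0.6,0.5],[0,0,0,0,0,0.6,0.5],[0,0,0,0,0,0.6,0.5],[0,0,0,0,0,0.5,0.5],[0,0,0,0,0,0.37,0.5],[0,0,0,0,0,0.15,0.5],[0,0,0,0,0,0,0.5],[0,0,0,0,0,0,0],[0,0,0,0,0,0,0],[0,0,0,0,0,0,0],[0,0,0,0,0,0,0],[0,0,0,0,0,0,0],[0,0,0,0,0,0,0],[0,0,0,0,0,0,0],[0,0,0,0,0,0,0],[0,0,0,0,0,0,0]]' 40
```

```text
t: 17.38
position: [0.5124, -0.1867, 0.1021]
ee_rot: [-3.137, 0.163, -0.001]
force: [-0.3, 0.8, 4.9]
width: 0.0135
grip_force: 40.0
```

```bash
python3 -m handwheel '[[0,0,-0.6,0,0,0,0],[0,0,-0.7,0,0,0,0],[0,0,-0.7,0,0,0,0],[0,0,-0.7,0,0,0,0],[0,0,-0.7,0,0,0,0],[0,0,-0.7,0,0,0,0],[0,0,-0.7,0,0,0,0],[0,0,-0.7,0,0,0,0],[0,0,-0.7,0,0,0,0],[0,0,-0.7,0,0,0,0],[0,0,-0.7,0,0,0,0],[0,0,-0.7,0,0,0,0],[0,0,0,0,0,0,0]]'; python3 -c "
from h import *
s=robot.sense();print(s['force'],s['moment'],s['position'],s['width'])"
```

```text
t: 18.47
position: [0.5126, -0.187, 0.1021]
ee_rot: [2.99, 0.961, 0.002]
force: [-0.8, 0.4, 5.7]
width: 0.0134
grip_force: 40.0
[-0.76271022  0.35210456  5.70542463] [-0.00112862  0.13686492  0.08648528] [ 0.5126281  -0.18704265  0.10207634] 0.013444172060783665
```

```bash
python3 -m handwheel '[[0,0,-0.7,0,0,0,0],[0,0,-0.7,0,0,0,0],[0,0,-0.7,0,0,0,0],[0,0,-0.7,0,0,0,0],[0,0,-0.7,0,0,0,0],[0,0,-0.7,0,0,0,0],[0,0,-0.7,0,0,0,0],[0,0,-0.7,0,0,0,0],[0,0,-0.7,0,0,0,0],[0,0,-0.7,0,0,0,0],[0,0,-0.7,0,0,0,0],[0,0,-0.7,0,0,0,0],[0,0,-0.2,0,0,0,0],[0,0,0,0,0,0,0],[0,0,0,0,0,0,0]]' && python3 -m handwheel '[[0,0,0,0,0,-0.1,0],[0,0,0,0,0,-0.2,0],[0,0,0,0,0,-0.3,0],[0,0,0,0,0,-0.3,0],[0,0,0,0,0,0,0],[0,0,0,0,0,0,0]]'
python3 - <<'E'
from h import *
np.set_printoptions(precision=4,suppress=True)
s=robot.sense();print(s['force'],s['moment'],s['joint_pos'],R.from_rotvec(s['ee_rot']).as_matrix())
b=snap('top');K,d=dist(b)
P=cloud(b)
# tray: table/tray rim edge; mask by brightness and low saturation
g=cv2.cvtColor(b['frame'],cv2.COLOR_RGB2GRAY)
for thr in (150,165,180):
    m=(g>thr).astype(np.uint8); m[:130]=0;m[235:]=0;m[:,:200]=0;m[:,340:]=0
    cs=max(cv2.findContours(m,0,2)[0],key=cv2.contourArea);r=cv2.minAreaRect(cs);bx=cv2.boxPoints(r);w=plane(b,bx,.02)
    print(thr,r,w,w.mean(0))
A=b['frame'][130:240,200:345];cv2.imwrite('pics/tray.png',cv2.resize(A,None,fx=5,fy=5,interpolation=cv2.INTER_CUBIC)[:,:,::-1])
E
```

```text
t: 19.72
position: [0.5126, -0.187, 0.1021]
ee_rot: [2.433, 1.985, 0.001]
force: [-0.3, -0.1, 5.7]
width: 0.0134
grip_force: 40.0
t: 20.22
position: [0.5126, -0.1868, 0.1294]
ee_rot: [2.431, 1.988, 0.002]
force: [-0.1, 0.6, -2.2]
width: 0.0134
grip_force: 40.0
[-0.0555  0.5937 -2.2001] [-0.0832  0.1324 -0.0005] [ 0.2628  0.6861  0.0035  1.8854 -0.0043  0.5686  0.0692] [[ 0.1986  0.9801  0.0015]
 [ 0.9801 -0.1986 -0.0003]
 [-0.      0.0016 -1.    ]]
150 ((256.6023864746094, 170.09312438964844), (121.86686706542969, 70.94664764404297), 19.09349250793457) [[0.4211 0.6222 0.02  ]
 [0.7749 0.6952 0.02  ]
 [0.7646 0.1183 0.02  ]
 [0.4253 0.0895 0.02  ]] [0.5965 0.3813 0.02  ]
165 ((268.8731689453125, 182.4197998046875), (90.05084991455078, 54.838218688964844), 19.05770492553711) [[0.424  0.4807 0.02  ]
 [0.69   0.5272 0.02  ]
 [0.6853 0.1129 0.02  ]
 [0.4273 0.0908 0.02  ]] [0.5566 0.3029 0.02  ]
180 ((269.2818298339844, 181.27468872070312), (89.19522857666016, 51.584320068359375), 19.358993530273438) [[0.4381 0.4818 0.02  ]
 [0.6891 0.5243 0.02  ]
 [0.6821 0.1139 0.02  ]
 [0.4389 0.0941 0.02  ]] [0.562  0.3035 0.02  ]
```

View pics/tray.png

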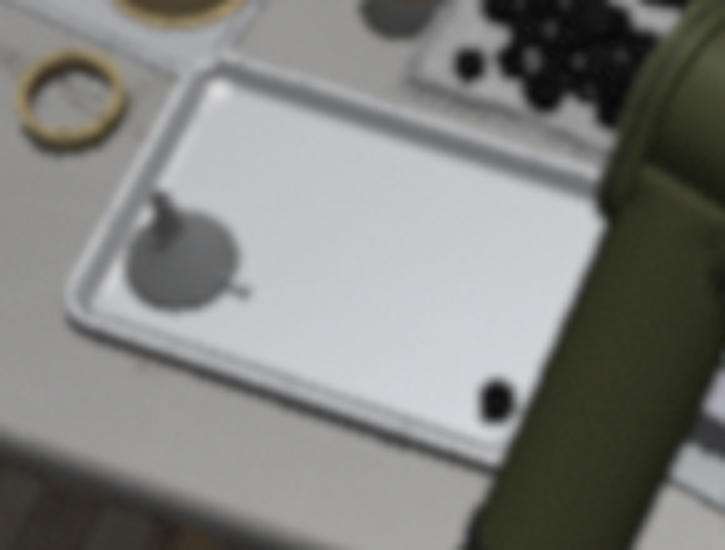

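The tray crop shows the rim's outer corners at about (205,58) and (68,308), inner floor corners at (215,88) and (95,310), the funnel at (180,260) and cap_a at (497,400). The far half is empty.

Run:
```python
from h import *
np.set_printoptions(precision=4,suppress=True)
b=snap('top');g=lambda p:np.array(p)/5.+[200,130]-.4
print('floor',plane(b,g([(215,88),(95,310),(600,207),(488,432)]),.002))
print('outer',plane(b,np.r_[g([(203,57),(68,305)]),[(328,176),(309,219.5)]],.024))
f=np.load('w1.npy',allow_pickle=True).item()
print('wrist1 near-y outer rim',plane(f,[(180,100),(428,52)],.022))
print('funnel',plane(b,g([(182,262)]),.01))
```

```text
floor [[0.6855 0.4917 0.002 ]
 [0.442  0.4882 0.002 ]
 [0.6949 0.1207 0.002 ]
 [0.4566 0.1278 0.002 ]]
outer [[0.6997 0.5066 0.024 ]
 [0.4291 0.5021 0.024 ]
 [0.6725 0.0724 0.024 ]
 [0.4502 0.0709 0.024 ]]
wrist1 near-y outer rim [[0.4515 0.0807 0.022 ]
 [0.7096 0.0826 0.022 ]]
funnel [[0.5082 0.4363 0.01  ]]
```

```bash
python3 -m handwheel '[[0,0,0,0,0,-0.4,0],[0,0,0,0,0,-0.6,0],[0,0,0,0,0,-0.6,0],[0,0,0,0,0,-0.6,0],[0,0,0,0,0,-0.6,0],[0,0,0,0,0,-0.3,0],[0,0,0,0,0,0,0]]' && python3 -m handwheel '[[0,0,0,0.3,0.05,0,0],[0,0,0,0.5,0.05,0,0],[0,0,0,0.7,0.06,0,0],[0,0,0,0.8,0.06,0,0],[0,0,0,0.8,0.06,0,0],[0,0,0,0.8,0.06,0,0],[0,0,0,0.8,0.06,0,0],[0,0,0,0.8,0.06,0,0],[0,0,0,0.8,0.06,0,0],[0,0,0,0.8,0.06,0,0],[0,0,0,0.8,0.06,0,0],[0,0,0,0.8,0.06,0,0],[0,0,0,0.8,0.06,0,0],[0,0,0,0.8,0.06,0,0],[0,0,0,0.8,0.06,0,0],[0,0,0,0.8,0.06,0,0],[0,0,0,0.7,0.06,0,0],[0,0,0,0.5,0.05,0,0],[0,0,0,0.4,0.05,0,0],[0,0,0,0,0,0,0]]'
python3 - <<'E'
from h import *
np.set_printoptions(precision=4,suppress=True)
f=snap('wrist','wrist3.png');s=robot.sense();print(s['position'],s['width'],s['joint_pos'],R.from_rotvec(s['ee_rot']).as_matrix())
E
```

```text
t: 20.9
position: [0.5132, -0.187, 0.2231]
ee_rot: [2.43, 1.987, 0.003]
force: [0.6, 0.3, -2.7]
width: 0.0137
grip_force: 40.0
t: 22.57
position: [0.6238, 0.2081, 0.2197]
ee_rot: [-2.425, -1.992, 0.001]
force: [-0.6, 0.5, -1.8]
width: 0.0138
grip_force: 40.0
[0.6238 0.2054 0.22  ] 0.0135388090465454 [-0.4146  0.7134  0.0515  1.4439 -0.0414  0.9876 -0.5499] [[ 0.1959  0.9806 -0.0024]
 [ 0.9806 -0.1959 -0.0001]
 [-0.0005 -0.0023 -1.    ]]
```

View pics/wrist3.png

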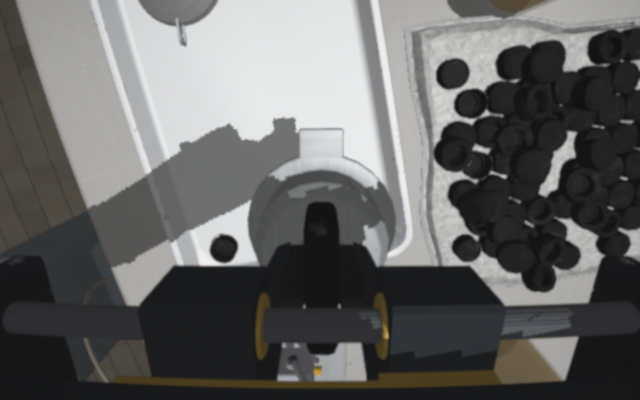

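The cover hangs level under the gripper at about (320,230). The tray's far inner floor edge runs from (358,10) to (385,130), and cap_a is at (224,248).

```bash
python3 -m handwheel '[[0,0,0,0,0,0.4,0],[0,0,0,0,0,0.6,0],[0,0,0,0,0,0.7,0],[0,0,0,0,0,0.7,0],[0,0,0,0,0,0.7,0],[0,0,0,0,0,0.7,0],[0,0,0,0,0,0.6,0],[0,0,0,0,0,0.5,0],[0,0,0,0,0,0.3,0],[0,0,0,0,0,0,0]]'
python3 - <<'E'
from h import *
np.set_printoptions(precision=4,suppress=True)
f=grab_frame('wrist');Q=cloud(f)
s=robot.sense();print(s['position'])
# floor extent from z profile
f0=Q
for y0 in (.16,.2,.24,.28,.32,.36):
    m=(abs(Q[...,1]-y0)<.006)&(Q[...,0]>.6)&(Q[...,0]<.76)
    q=Q[m];xs=np.arange(.64,.73,.008);print(y0,[(round(x,3),round(float(np.median(q[abs(q[:,0]-x)<.004][:,2]))*1000) if (abs(q[:,0]-x)<.004).any() else None) for x in xs])
E
```

```text
t: 23.45
position: [0.623, 0.2016, 0.0634]
ee_rot: [-2.433, -1.987, 0.008]
force: [-0.6, -0.5, -2.2]
width: 0.0137
grip_force: 40.0
[0.624  0.2022 0.0648]
0.16 [(np.float64(0.64), None), (np.float64(0.648), None), (np.float64(0.656), None), (np.float64(0.664), None), (np.float64(0.672), 1), (np.float64(0.68), 1), (np.float64(0.688), 1), (np.float64(0.696), 4), (np.float64(0.704), 17), (np.float64(0.712), 24), (np.float64(0.72), 1), (np.float64(0.728), 0)]
0.2 [(np.float64(0.64), 164), (np.float64(0.648), 90), (np.float64(0.656), 86), (np.float64(0.664), 52), (np.float64(0.672), 1), (np.float64(0.68), 1), (np.float64(0.688), 1), (np.float64(0.696), 5), (np.float64(0.704), 178), (np.float64(0.712), 24), (np.float64(0.72), 0), (np.float64(0.728), 0)]
0.24 [(np.float64(0.64), 52), (np.float64(0.648), 49), (np.float64(0.656), 1), (np.float64(0.664), 1), (np.float64(0.672), 1), (np.float64(0.68), 1), (np.float64(0.688), 1), (np.float64(0.696), 5), (np.float64(0.704), 18), (np.float64(0.712), 24), (np.float64(0.72), 0), (np.float64(0.728), 0)]
0.28 [(np.float64(0.64), 246), (np.float64(0.64
[... 167 characters left out ...]
4), 19), (np.float64(0.712), 24), (np.float64(0.72), 0), (np.float64(0.728), 0)]
0.32 [(np.float64(0.64), 1), (np.float64(0.648), 1), (np.float64(0.656), 1), (np.float64(0.664), 1), (np.float64(0.672), 1), (np.float64(0.68), 1), (np.float64(0.688), 1), (np.float64(0.696), 6), (np.float64(0.704), 19), (np.float64(0.712), 24), (np.float64(0.72), 0), (np.float64(0.728), 0)]
0.36 [(np.float64(0.64), None), (np.float64(0.648), None), (np.float64(0.656), None), (np.float64(0.664), None), (np.float64(0.672), None), (np.float64(0.68), None), (np.float64(0.688), None), (np.float64(0.696), None), (np.float64(0.704), None), (np.float64(0.712), None), (np.float64(0.72), None), (np.float64(0.728), None)]
```

```bash
python3 -m handwheel '[[0,0,0,0,0,0.4,0],[0,0,0,0,0,0.4,0],[0,0,0,0,0,0.2,0],[0,0,0,0,0,0.1,0],[0,0,0,0,0,0.1,0],[0,0,0,0,0,0,0],[0,0,0,0,0,0,0]]' && python3 -m handwheel '[[0,0,0,0,0,0.06,0],[0,0,0,0,0,0.06,0],[0,0,0,0,0,0,0],[0,0,0,0,0,0,0]]'
```

```text
t: 24.08
position: [0.6249, 0.2038, 0.0297]
ee_rot: [2.432, 1.989, 0.0]
force: [0.2, -0.5, -2.7]
width: 0.0138
grip_force: 40.0
t: 24.42
position: [0.6248, 0.2037, 0.026]
ee_rot: [-2.432, -1.989, -0.0]
force: [-0.2, 0.6, -2.1]
width: 0.0136
grip_force: 40.0
```

```bash
python3 -m handwheel '[[0,0,0,0,0,0.05,0],[0,0,0,0,0,0,0],[0,0,0,0,0,0,0]]' && python3 -m handwheel '[[0,0,0,0,0,0.04,0],[0,0,0,0,0,0,0],[0,0,0,0,0,0,0]]'
```

```text
t: 24.67
position: [0.6251, 0.2038, 0.0248]
ee_rot: [2.432, 1.989, 0.001]
force: [-0.0, -0.1, -0.9]
width: 0.0136
grip_force: 40.0
t: 24.92
position: [0.6251, 0.2038, 0.0247]
ee_rot: [2.432, 1.989, 0.001]
force: [-1.9, -0.1, 7.4]
width: 0.0136
grip_force: 40.0
```

```bash
python3 -m handwheel '[[0,0,0,0,0,0,0.5],[0,0,0,0,0,0,0.5],[0,0,0,0,0,0,0.5],[0,0,0,0,0,0,0.5],[0,0,0,0,0,0,0.5],[0,0,0,0,0,-0.3,0.5],[0,0,0,0,0,-0.5,0.5],[0,0,0,0,0,-0.7,0.5],[0,0,0,0,0,-0.8,0.5],[0,0,0,0,0,-0.8,0.5],[0,0,0,0,0,-0.8,0.5],[0,0,0,0,0,-0.8,0.5],[0,0,0,0,0,-0.8,0.5],[0,0,0,0,0,-0.8,0.5]]' && python3 -m handwheel '[[0,0,0,-0.4,-0.06,0,0.5],[0,0,0,-0.7,-0.06,0,0.5],[0,0,0,-0.8,-0.06,0,0.5],[0,0,0,-0.8,-0.06,0,0.5],[0,0,0,-0.8,-0.06,0,0.5],[0,0,0,-0.8,-0.06,0,0.5],[0,0,0,-0.8,-0.06,0,0.5],[0,0,0,-0.8,-0.06,0,0.5],[0,0,0,-0.8,-0.06,0,0.5],[0,0,0,-0.8,-0.06,0,0.5],[0,0,0,-0.8,-0.06,0,0.5],[0,0,0,-0.8,-0.06,0,0.5],[0,0,0,-0.8,-0.06,0,0.5],[0,0,0,-0.8,-0.06,0,0.5],[0,0,0,-0.8,-0.06,0,0.5],[0,0,0,-0.8,-0.06,0,0.5],[0,0,0,-0.7,-0.06,0,0.5],[0,0,0,-0.5,-0.08,0,0.5],[0,0,0,0,0,0,0.5],[0,0,0,0,0,0,0.5]]'
python3 - <<'E'
from h import *
np.set_printoptions(precision=4,suppress=True)
s=robot.sense();print(s['position'],R.from_rotvec(s['ee_rot']).as_matrix())
for n in ('wrist','scene','top'):
    f=snap(n);Q=cloud(f);z=Q[...,2]
    m=(np.hypot(Q[...,0]-.512,Q[...,1]+.187)<.03)&(z>.092)&(z<.13)
    print(n,m.sum(),Q[m].mean(0) if m.any() else '',Q[m].min(0),Q[m].max(0))
a=snap('scene');w=snap('wrist')
A=cv2.resize(a['frame'][150:290,230:440],(600,400),interpolation=cv2.INTER_CUBIC)
cv2.imwrite('pics/c3.png',A[:,:,::-1])
E
```

```text
t: 26.08
position: [0.6246, 0.2036, 0.2143]
ee_rot: [2.432, 1.989, 0.001]
force: [-0.2, 0.7, 0.7]
width: 0.0437
grip_force: 0.0
t: 27.75
position: [0.512, -0.187, 0.2128]
ee_rot: [2.433, 1.986, 0.001]
force: [0.1, 0.7, -0.3]
width: 0.0437
grip_force: 0.0
[ 0.512  -0.187   0.2128] [[ 0.2002  0.9798  0.0006]
 [ 0.9798 -0.2002  0.0001]
 [ 0.0002  0.0006 -1.    ]]
wrist 745 [ 0.5088 -0.1843  0.1162] [ 0.4965 -0.1981  0.0931] [ 0.5202 -0.1744  0.121 ]
scene 92 [ 0.5028 -0.1916  0.1111] [ 0.4938 -0.2015  0.092 ] [ 0.5156 -0.1766  0.1228]
top 42 [ 0.507  -0.1885  0.116 ] [ 0.4965 -0.1997  0.0947] [ 0.5204 -0.1761  0.1278]
```

View pics/c3.png

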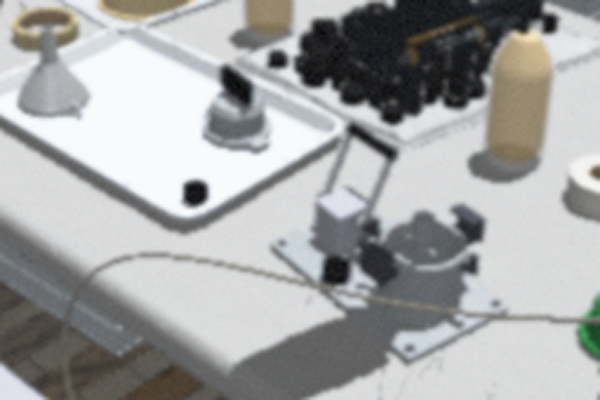

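The scene crop shows the cover flat and handle up in the tray at (237,115). The strainer's knob is in the open housing at (425,222), and the lever is at rest. I'll descend onto the knob.

```bash
python3 -m handwheel '[[0,0,0,0.04,-0.13,0.5,0.5],[0,0,0,0,0,0.7,0.5],[0,0,0,0,0,0.8,0.5],[0,0,0,0,0,0.8,0.5],[0,0,0,0,0,0.8,0.5],[0,0,0,0,0,0.7,0.5],[0,0,0,0,0,0.5,0.5],[0,0,0,0,0,0.3,0.5],[0,0,0,0,0,0.2,0.5],[0,0,0,0,0,0,0.5],[0,0,0,0,0,0,0],[0,0,0,0,0,0,0],[0,0,0,0,0,0,0],[0,0,0,0,0,0,0],[0,0,0,0,0,0,0],[0,0,0,0,0,0,0],[0,0,0,0,0,0,0],[0,0,0,0,0,0,0]]' 25 && python3 -m handwheel '[[0,0,0,0,0,-0.2,0],[0,0,0,0,0,-0.3,0],[0,0,0,0,0,-0.3,0],[0,0,0,0,0,-0.3,0],[0,0,0,0,0,0,0],[0,0,0,0,0,0,0]]'
```

```text
t: 29.5
position: [0.5088, -0.1849, 0.054]
ee_rot: [2.431, 1.988, 0.001]
force: [-0.7, -0.6, 6.7]
width: 0.0231
grip_force: 25.0
t: 30.0
position: [0.5091, -0.1849, 0.0871]
ee_rot: [2.431, 1.988, 0.002]
force: [-0.1, 0.7, -1.5]
width: 0.0231
grip_force: 25.0
```

```bash
python3 -m handwheel '[[0,0,0,0,0,-0.3,0],[0,0,0,0,0,-0.5,0],[0,0,0,0,0,-0.6,0],[0,0,0,0,0,-0.7,0],[0,0,0,0,0,-0.7,0],[0,0,0,0,0,-0.7,0],[0,0,0,0,0,-0.5,0],[0,0,0,0,0,-0.4,0],[0,0,0,0,0,0,0]]' && python3 -m handwheel '[[0,0,0,0.3,0,0,0],[0,0,0,0.5,0.01,0,0],[0,0,0,0.8,0.01,0,0],[0,0,0,0.8,0.01,0,0],[0,0,0,0.8,0.01,0,0],[0,0,0,0.8,0.01,0,0],[0,0,0,0.8,0.01,0,0],[0,0,0,0.8,0.01,0,0],[0,0,0,0.8,0.01,0,0],[0,0,0,0.8,0.01,0,0],[0,0,0,0.8,0.01,0,0],[0,0,0,0.8,0.01,0,0],[0,0,0,0.8,0.01,0,0],[0,0,0,0.8,0.01,0,0],[0,0,0,0.8,0.01,0,0],[0,0,0,0.8,0.01,0,0],[0,0,0,0.8,0.01,0,0],[0,0,0,0.8,0,0,0]]' && python3 -m handwheel '[[0,0,0,0.8,0,0,0],[0,0,0,0.8,0,0,0],[0,0,0,0.8,0,0,0],[0,0,0,0.8,0,0,0],[0,0,0,0.8,0,0,0],[0,0,0,0.6,0,0,0],[0,0,0,0.3,0,0,0],[0,0,0,0.1,0,0,0],[0,0,0,0,0,0,0],[0,0,0,0,0,0,0]]'
python3 - <<'E'
from h import *
np.set_printoptions(precision=4,suppress=True)
s=robot.sense();print(s['position'],s['width'],s['force'])
f=snap('scene');Q=cloud(f);p=s['position']
m=(np.hypot(Q[...,0]-p[0],Q[...,1]-p[1])<.045)&(Q[...,2]>.1)&(Q[...,2]<p[2]+.02)
print(m.sum(),'lowest',np.percentile(Q[m][:,2],[1,3,10]))
for z0 in (.19,.21,.23,.25):
    q=Q[m&(abs(Q[...,2]-z0)<.008)]
    if len(q): print(z0,len(q),q.min(0),q.max(0))
cv2.imwrite('pics/c4.png',cv2.resize(f['frame'][100:250,200:400],(800,600),interpolation=cv2.INTER_CUBIC)[:,:,::-1])
E
```

```text
t: 30.75
position: [0.5098, -0.1852, 0.2208]
ee_rot: [2.429, 1.986, 0.004]
force: [0.7, 0.1, -2.4]
width: 0.0232
grip_force: 25.0
t: 32.25
position: [0.5927, 0.2161, 0.2165]
ee_rot: [-2.43, -1.989, 0.005]
force: [0.2, 1.3, -2.4]
width: 0.0231
grip_force: 25.0
t: 33.08
position: [0.6238, 0.3595, 0.2177]
ee_rot: [2.432, 1.987, -0.003]
force: [-0.8, -0.7, -0.8]
width: 0.0231
grip_force: 25.0
[0.6238 0.3595 0.2177] 0.023096168066375686 [-0.7791 -0.7024 -0.8401]
241 lowest [0.1796 0.1815 0.1862]
0.19 68 [0.5897 0.3201 0.1821] [0.6368 0.3716 0.198 ]
0.21 69 [0.5901 0.3216 0.202 ] [0.6464 0.3774 0.2175]
0.23 64 [0.59   0.3215 0.2221] [0.6558 0.3748 0.2376]
```

View pics/c4.png

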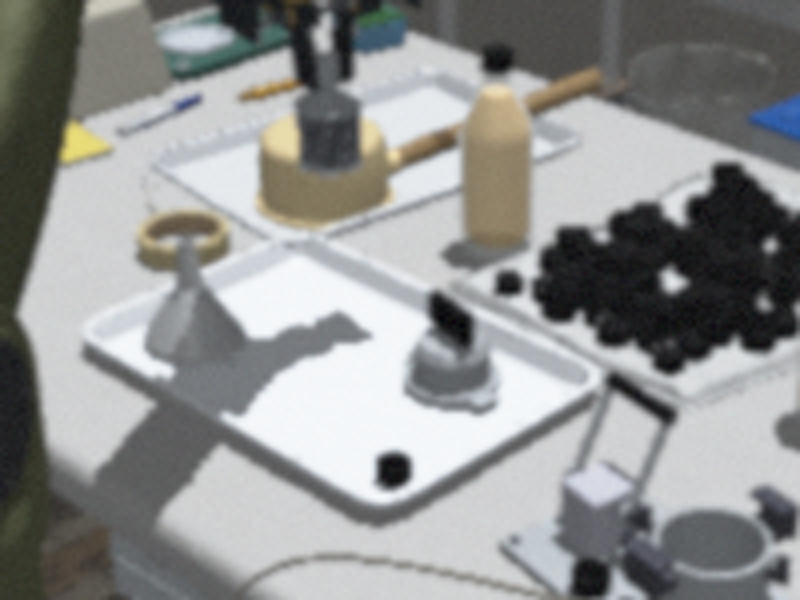

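The strainer hangs upright at (330,130), the housing is empty, and the cover, funnel and caps are undisturbed. Now I'll lower it.

```bash
python3 -m handwheel '[[0,0,0,0,0,0.4,0],[0,0,0,0,0,0.6,0],[0,0,0,0,0,0.7,0],[0,0,0,0,0,0.7,0],[0,0,0,0,0,0.7,0],[0,0,0,0,0,0.7,0],[0,0,0,0,0,0.6,0],[0,0,0,0,0,0.5,0],[0,0,0,0,0,0.3,0],[0,0,0,0,0,0.2,0],[0,0,0,0,0,0.1,0],[0,0,0,0,0,0.1,0],[0,0,0,0,0,0,0],[0,0,0,0,0,0,0]]' && python3 -m handwheel '[[0,0,0,0,0,0.07,0],[0,0,0,0,0,0.07,0],[0,0,0,0,0,0.06,0],[0,0,0,0,0,0,0],[0,0,0,0,0,0,0],[0,0,0,0,0,0,0]]'
```

```text
t: 34.3
position: [0.6244, 0.3615, 0.0511]
ee_rot: [2.432, 1.989, 0.002]
force: [-0.0, -0.3, -1.9]
width: 0.0232
grip_force: 25.0
t: 34.8
position: [0.6239, 0.3613, 0.0443]
ee_rot: [2.432, 1.989, 0.0]
force: [0.7, 0.4, -1.5]
width: 0.0232
grip_force: 25.0
```

```bash
python3 -m handwheel '[[0,0,0,0,0,0.05,0],[0,0,0,0,0,0.05,0],[0,0,0,0,0,0,0],[0,0,0,0,0,0,0]]' && python3 -m handwheel '[[0,0,0,0,0,0.04,0],[0,0,0,0,0,0,0],[0,0,0,0,0,0,0]]'
```

```text
t: 35.13
position: [0.6238, 0.3612, 0.0412]
ee_rot: [-2.432, -1.989, 0.0]
force: [-0.1, -0.5, -1.9]
width: 0.0232
grip_force: 25.0
t: 35.38
position: [0.624, 0.3615, 0.0408]
ee_rot: [-2.432, -1.989, -0.001]
force: [-2.3, -0.1, 3.6]
width: 0.0231
grip_force: 25.0
```

Contact. I'll release, rise, and check.

```bash
python3 -m handwheel '[[0,0,0,0,0,0,0.4],[0,0,0,0,0,0,0.45],[0,0,0,0,0,0,0.5],[0,0,0,0,0,0,0.5],[0,0,0,0,0,0,0.5],[0,0,0,0,0,-0.2,0.5],[0,0,0,0,0,-0.4,0.5],[0,0,0,0,0,-0.6,0.5],[0,0,0,0,0,-0.8,0.5],[0,0,0,0,0,-0.8,0.5],[0,0,0,0,0,-0.8,0.5],[0,0,0,0,0,-0.8,0.5],[0,0,0,0,0,-0.6,0.5],[0,0,0,0,0,0,0.5],[0,0,0,0,0,0,0.5],[0,0,0,0,0,0,0.5]]'
python3 - <<'E'
from h import *
f=snap('scene');cv2.imwrite('pics/c5.png',cv2.resize(f['frame'][100:250,200:400],(800,600),interpolation=cv2.INTER_CUBIC)[:,:,::-1])
E
```

```text
t: 36.72
position: [0.6233, 0.361, 0.1896]
ee_rot: [-2.431, -1.989, 0.002]
force: [0.3, -0.4, -1.0]
width: 0.0442
grip_force: 0.0
```

View pics/c5.png

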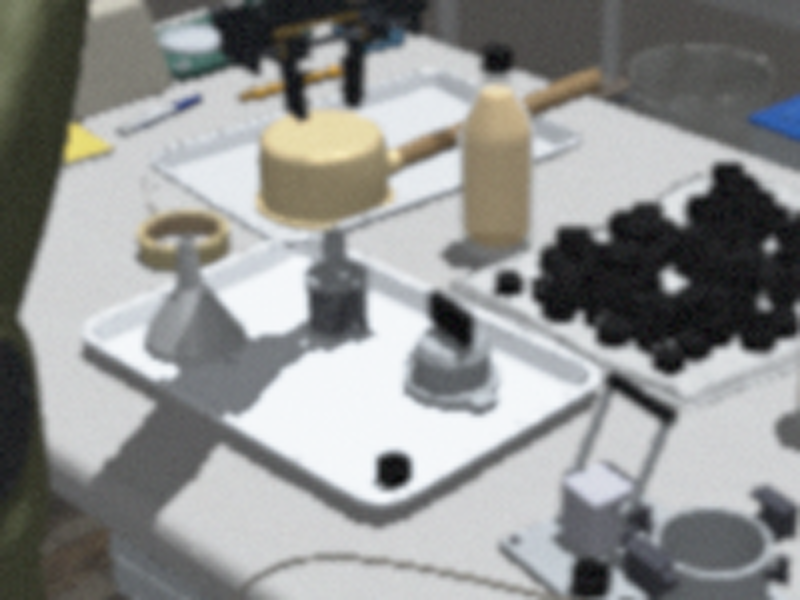

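The strainer stands upright at (337,300) and the cover lies flat at (452,365). The lever is at rest, the funnel and caps are in place, and the gripper is clear.

```bash
python3 -c "
from workcell import robot
print(robot.job_done())"
```

```text
the job is handed in; nothing more can be done
None
```

I vented the filter, set the cover down flat with its handle up, stood the strainer upright in the tray, left the funnel and both caps in place, and handed the job in at about 37 s; no verdict came back.

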